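Sort the mould clamps and send the shut ones on

TASK

Sort the three mould clamps by their jaws, sliding them flat over the board without lifting them or working their jaws: every clamp that is ratcheted shut goes onto the blue tray on the side nearest the robot, every clamp that stands open goes onto the red strip on the far side, each with its middle well inside. Once all three are sorted, push the tray by its black post to the robot's left until it is fully home; a hidden catch may be holding it, and if the tray will not move, press the green button all the way down to free it. Leave the plaster mould, the clay figure and the jar where they are.

Things in the scene. Friction and masses are not known exactly. Their poses are not given: they have to be found in the camera images.
- board: fixed plywood sorting board, 330 mm in x by 740 in y, top 20 mm above the table. Origin: centre of its underside; x away from the robot, y left. Along x: blue tray from -155 to -45 mm, bare middle lane from -45 to +45 mm where three clamps start side by side, about 180 mm apart, red strip from +50 to +150 mm. A rail 24 mm high runs along the near edge
- strip_mid (a point): centre of the red strip (100 mm in x by 540 mm in y, flush with the board), on the board's top, axes as the board's
- tray_mid (a point): point on the top of the blue sliding tray, on its centre line, axes as the board's; moves with the tray. The tray is 110 mm in x; in y it reaches from -305 to +270 mm from this point; its top is 0.5 mm below the board's top, with no rim
- tray (a joint): travel of the blue tray to the left (+y of the board), m: 0 at the start, 0.08 fully home at the end stop. It slides stiffly (about 2 N) and stays where it is left. Held by the hidden catch it stops after 0.5 to 5 mm
- post_top (a point): top centre of the black round post standing on the tray near its right end (-y), 22 mm diameter, 48 mm tall; push on its right side to move the tray left
- button_top (a point): top centre of the green release button, 32 mm diameter, standing 11 mm above the board near its right end; springs back. Pressed fully it goes down 9 mm and needs about 5 N; this frees the hidden catch for good if it was engaged (harmless if not). The button looks the same either way
- clamp_a: ratchet mould clamp lying flat: two crossed steel halves like scissors, orange handles, black jaw pads; 140 mm long, 16 mm high (pivot boss 20), 150 to 270 g. Origin: middle of its length, underside; z up; x from the handle ends (-70 mm) to the jaw tips (+68); pivot at x = +10. The frame is that of the half with handle on -y and jaw on +y; symmetry line at yaw minus half the jaw angle
- clamp_b: ratchet mould clamp lying flat: two crossed steel halves like scissors, orange handles, black jaw pads; 140 mm long, 16 mm high (pivot boss 20), 150 to 270 g. Origin: middle of its length, underside; z up; x from the handle ends (-70 mm) to the jaw tips (+68); pivot at x = +10. The frame is that of the half with handle on -y and jaw on +y; symmetry line at yaw minus half the jaw angle
- clamp_c: ratchet mould clamp lying flat: two crossed steel halves like scissors, orange handles, black jaw pads; 140 mm long, 16 mm high (pivot boss 20), 150 to 270 g. Origin: middle of its length, underside; z up; x from the handle ends (-70 mm) to the jaw tips (+68); pivot at x = +10. The frame is that of the half with handle on -y and jaw on +y; symmetry line at yaw minus half the jaw angle
- clamp_a_jaws (a joint): jaw angle of clamp_a, rad: 0 ratcheted shut, pads touching, 55 mm across the handles, 46 across the jaws; 0.25 to 0.45 open, 13 to 24 mm between the pads; at 0.45 88 mm across the handle ends, 60 across the jaws. The other half turns clockwise from above. Each clamp is clearly shut or clearly open; the ratchet holds it (0.6 N m) against ordinary pushing
- clamp_b_jaws (a joint): jaw angle of clamp_b, rad: 0 ratcheted shut, pads touching, 55 mm across the handles, 46 across the jaws; 0.25 to 0.45 open, 13 to 24 mm between the pads; at 0.45 88 mm across the handle ends, 60 across the jaws. The other half turns clockwise from above. Each clamp is clearly shut or clearly open; the ratchet holds it (0.6 N m) against ordinary pushing
- clamp_c_jaws (a joint): jaw angle of clamp_c, rad: 0 ratcheted shut, pads touching, 55 mm across the handles, 46 across the jaws; 0.25 to 0.45 open, 13 to 24 mm between the pads; at 0.45 88 mm across the handle ends, 60 across the jaws. The other half turns clockwise from above. Each clamp is clearly shut or clearly open; the ratchet holds it (0.6 N m) against ordinary pushing
- mould: bystander: white plaster mould half, 130 by 150 mm, 81 mm high, to the left of the board; origin at the centre of its underside
- figure: bystander: terracotta clay figure, 70 mm diameter, 148 mm tall, beyond the board; origin at the centre of its underside
- jar: bystander: jar with a black cap, 70 mm diameter, 90 mm tall, to the right of the board; origin at the centre of its underside
There are look-alikes about, which are no part of the job. Leave any turquoise look-alike of the clamp_c alone. Leave any yellow look-alike of the clamp_b alone.

How it is judged (in metres and radians):
On the way, in this order (a step that is already met when the one before it is completed fails the run):
1. all three clamps sorted: shut ones on the tray, open ones on the red strip, flat and at rest (((value of joint clamp_a_jaws below 0.1 rad and x of clamp_a in the frame of tray_mid between -0.05 and 0.05 m and y of clamp_a in the frame of tray_mid between -0.27 and 0.27 m and z of clamp_a in the frame of tray_mid between -0.006 and 0.008 m) or (value of joint clamp_a_jaws above 0.2 rad and x of clamp_a in the frame of strip_mid between -0.05 and 0.05 m and y of clamp_a in the frame of strip_mid between -0.27 and 0.27 m and z of clamp_a in the frame of strip_mid between -0.006 and 0.008 m)) and angle between each of clamp_a, clamp_b, clamp_c's own z axis and vertical below 0.15 rad and linear speed of each of clamp_a, clamp_b, clamp_c below 0.02 m/s and ((value of joint clamp_b_jaws below 0.1 rad and x of clamp_b in the frame of tray_mid between -0.05 and 0.05 m and y of clamp_b in the frame of tray_mid between -0.27 and 0.27 m and z of clamp_b in the frame of tray_mid between -0.006 and 0.008 m) or (value of joint clamp_b_jaws above 0.2 rad and x of clamp_b in the frame of strip_mid between -0.05 and 0.05 m and y of clamp_b in the frame of strip_mid between -0.27 and 0.27 m and z of clamp_b in the frame of strip_mid between -0.006 and 0.008 m)) and ((value of joint clamp_c_jaws below 0.1 rad and x of clamp_c in the frame of tray_mid between -0.05 and 0.05 m and y of clamp_c in the frame of tray_mid between -0.27 and 0.27 m and z of clamp_c in the frame of tray_mid between -0.006 and 0.008 m) or (value of joint clamp_c_jaws above 0.2 rad and x of clamp_c in the frame of strip_mid between -0.05 and 0.05 m and y of clamp_c in the frame of strip_mid between -0.27 and 0.27 m and z of clamp_c in the frame of strip_mid between -0.006 and 0.008 m))), for 0.2 s.
2. then the tray pushed fully home (value of joint tray above 0.074 m), for 0.2 s.
At the end, for the whole second after the job is handed in: every shut clamp (jaw angle under 0.1) lies flat, its origin within 50 mm of the blue tray's centre line; every open one (over 0.2) the same on the red strip; within 270 mm of the middle lengthwise, at rest; tray travel over 74 mm (6 mm from its stop) (all of step 1 and value of joint tray above 0.074 m); the robot touches nothing.
It fails at once if the plaster mould moved by more than 25 mm (distance of mould from where it was at the start of the episode above 0.025 m).
It fails at once if the clay figure moved by more than 25 mm (distance of figure from where it was at the start of the episode above 0.025 m).
It fails at once if the jar moved by more than 25 mm (distance of jar from where it was at the start of the episode above 0.025 m).
It fails at once if a clamp lifted more than 25 mm off the board (height (world z) of any of clamp_a, clamp_b, clamp_c above 0.047 m).
It fails at once if a clamp's jaws worked part way between shut and open after it has been shifted ((distance of clamp_a from where it was at the start of the episode above 0.015 m and value of joint clamp_a_jaws between 0.1 and 0.2 rad) or (distance of clamp_b from where it was at the start of the episode above 0.015 m and value of joint clamp_b_jaws between 0.1 and 0.2 rad) or (distance of clamp_c from where it was at the start of the episode above 0.015 m and value of joint clamp_c_jaws between 0.1 and 0.2 rad)).
It also fails if it takes over 67 s, if anything falls off the work surface, if the arm or the gripper's body presses on something with over 40 N, if the wrist force passes 120 N, or if a joint passes its speed limit or range.

ROBOT

A 6-joint arm with a two-finger parallel gripper is mounted at the origin on the work surface. World frame = base frame: x ahead of the robot, y to its left, z up, the work surface at z = 0. Lengths are in mm, angles in rad, forces in N, time in s.
With the tool pointing down it reaches from about 325 to 850 mm from the base axis. Payload 4.4 kg.
Tool frame: the origin (TCP) lies midway between the tips of the shut fingers; the grasp point (between the pads) lies 19 mm behind it; z points along the fingers, y is the line along which they close (so a half turn about z gives the same grasp; the last joint's range is limited). The gripper opens to 94 mm and grips with 3 to 60 N. Pads are 16 mm wide; open, the fingers measure 119 mm over their backs; the gripper's body (75 mm by 177 mm) begins 78 mm behind the grasp point.
Start: joints at [1.062, 0.207, 1.542, -0, 1.393, -0.15], TCP at [201.921, 538.382, 205.447] pointing down, gripper open.
Joint ranges: [-2.73, 2.73], [-0.86, 2.22], [0.23, 2.46], [-1.11, 4.25], [0.08, 2.63], [-2.82, 2.82]. Speed limits (rad/s): [2.79, 2.79, 3.14, 3.14, 3.14, 3.14].

INTERFACE

Orientations are given as a rotation vector (axis times angle).
In Python, from workcell import r gives the robot as it stands.
- The arm moves only by the tool servo_tool, never from a script. Its argument "targets" is a list of rows, each an object of numbers: "rx", "ry", "rz": the turn, a rotation vector about the tool's x, y, z in units of 10 degrees (1.0 is 10 degrees); "dx", "dy", "dz": the shift along the tool's x, y, z in units of 50 mm (1.0 is 50 mm); "jaw": the opening, from 0 (shut) to 1 (fully open). In form: [{"rx": .., "ry": .., "rz": .., "dx": .., "dy": .., "dz": .., "jaw": ..}, ...]. A call has 1 to 20 rows; each row shifts and turns the commanded pose from where the row before left it, along the tool's axes as they then stand; what a row does not reach is not made up. A row lasts 1/8 s, in which the tool goes at most 62.5 mm and 10.7 degrees, less where a joint would pass 70% of its speed; a pose out of reach is approached as far as the arm can. A call is refused whole if a number of a shift passes 1 or a number of a turn 1, either way. A call with a gripper value outside its range is refused whole. The fingers move at their own pace and stop on an object; "newtons" is the grip in N (left out, the last holds). Time passes only in rows, so rows that do not move let the fingers close. It gives the time, the measured TCP pose, the force, the opening and the grip force at its end, in the units of the state.
- r.state(): the state, without advancing time (a new reading comes with each control period).
- r.camera(name): name is "scene" or "top"; returns a dict with "img" (384x512x3 uint8, red, green, blue), "z_map" (384x512 float32, mm along the optical axis (not along the pixel's ray), 0 where there is no reading), "fx", "fy", "cx", "cy" (pixels), "k1" (the pictures are not rectified: a ray, as slopes to the right and down, at radius r is drawn at 1 + k1 r^2 times it, then the intrinsics apply), "R" (3x3) and "t" (3): a world point X has camera coordinates R X + t. Camera axes: x right, y down, z forward; pixel columns grow to the right and rows downward; lengths in mm; the calibration is good to about 2 mm. A picture is of the moment at which its call begins.
- r.finish_job(): hands the job in; it is judged then, once.
The state is a dict: "time": time; "q": joint angles; "qvel": joint speeds; "tau": joint torques, N m; "position": TCP position; "eef_rot": TCP orientation; "force": force on the tool from outside, world axes, zero at the start; "wrist_torque": the same for the moment, N m; "gripper_width": opening from 0.0 (shut) to 1.0 (fully open); "gripper_force": force on a finger pad.
Only numpy, scipy, OpenCV 4.12 (cv2) and the standard library are available. Lean on these libraries where they do the work, as an engineer would, in place of code of your own. Each camera call takes 0.05 s, during which the arm holds its last target. There are 200 camera calls.

## Working session

There is one attempt and no reset: what is moved stays moved. The work goes in short steps, Python scripts to look and compute and a tool call to move; the robot and the scene stay as the last step left them, time stands still between calls to the robot, and variables do not carry over. Pictures are saved under pics/ and viewed, at most 10 in all, crops included, and the job is handed in when it is done.

Besides the shell and the picture viewer there is one more tool, called as name([rows], argument=value, ...), one row to a line, values as JSON. servo_tool: Moves the arm, as the interface text tells. Its arguments: {"type":"object","properties":{"targets":{"type":"array","items":{"type":"object","properties":{"rx":{"type":"number"},"ry":{"type":"number"},"rz":{"type":"number"},"dx":{"type":"number"},"dy":{"type":"number"},"dz":{"type":"number"},"jaw":{"type":"number"}}}},"newtons":{"type":"number"}},"required":["targets"]}

```bash
mkdir -p pics; cat > h.py <<'E'
import numpy as np, cv2
from workcell import r
def cam(n):
    c=r.camera(n); return c
def save(c,name,box=None,s=1):
    im=c["img"][:,:,::-1]
    if box: im=im[box[1]:box[3],box[0]:box[2]]
    cv2.imwrite("pics/"+name,cv2.resize(im,None,fx=s,fy=s,interpolation=cv2.INTER_CUBIC))
def ray(c,u,v):
    K=np.array([[c["fx"],0,c["cx"]],[0,c["fy"],c["cy"]],[0,0,1.]])
    p=cv2.undistortPoints(np.array([[[u,v]]],float),K,np.array([c["k1"],0,0,0.]))[0,0]
    return np.array([p[0],p[1],1.])
def atz(c,u,v,z):
    R=np.array(c["R"]);t=np.array(c["t"]);d=R.T@ray(c,u,v);o=-R.T@t
    return o+d*(z-o[2])/d[2]
def dep(c,u,v):
    R=np.array(c["R"]);t=np.array(c["t"]);return R.T@(ray(c,u,v)*c["z_map"][int(round(v)),int(round(u))]-t)
E
python3 - <<'E'
from h import *
s=r.state();print(s)
import pickle
for n in("top","scene"):
    c=cam(n);pickle.dump(c,open(n+".pkl","wb"));save(c,n+"0.png",None,1.5);print(n,-np.array(c["R"]).T@np.array(c["t"]),c["R"])
E
```

```text
{'time': 0.0, 'q': array([ 1.06152025e+00,  2.07430111e-01,  1.54290986e+00, -1.39777134e-05,
        1.39349673e+00, -1.50480474e-01]), 'qvel': array([-1.57892018e-03, -2.18282094e-04,  1.11987566e-03,  1.28388179e-04,
        7.86544471e-05, -1.07535524e-04]), 'tau': array([-2.01964773e-03, -3.70871007e+01, -2.81416440e+01,  6.95885788e-02,
        3.60381359e-02, -1.82868707e-04]), 'position': array([201.52396974, 537.6841864 , 204.30598733]), 'eef_rot': array([-0.56044506, -3.09047077,  0.00334111]), 'force': array([ 0.29031856, -0.43742476,  0.25084119]), 'wrist_torque': array([-0.03862794,  0.00825335,  0.01089141]), 'gripper_force': 0.0, 'gripper_width': 1.002482251060043}
top [ 425.34250344   17.81082772 1672.86433943] [[ 0.02193427 -0.99975667 -0.00234096]
 [-0.99794159 -0.02175319 -0.06032736]
 [ 0.06026175  0.00365938 -0.9981759 ]]
scene [1246.73471181 -727.33013195  724.61917858] [[ 0.72846163  0.68500939 -0.01028503]
 [ 0.36063234 -0.39618626 -0.84438188]
 [-0.58248431  0.61139069 -0.53564303]]
```

View pics/top0.png

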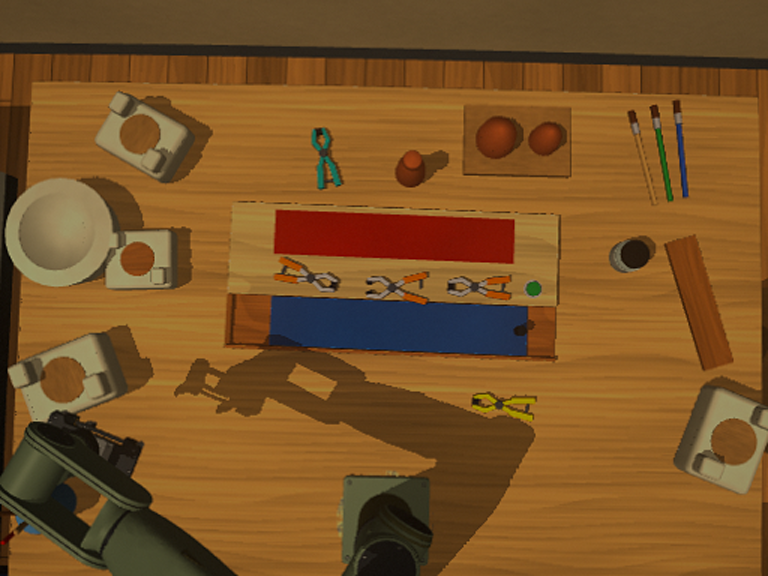

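View pics/scene0.png

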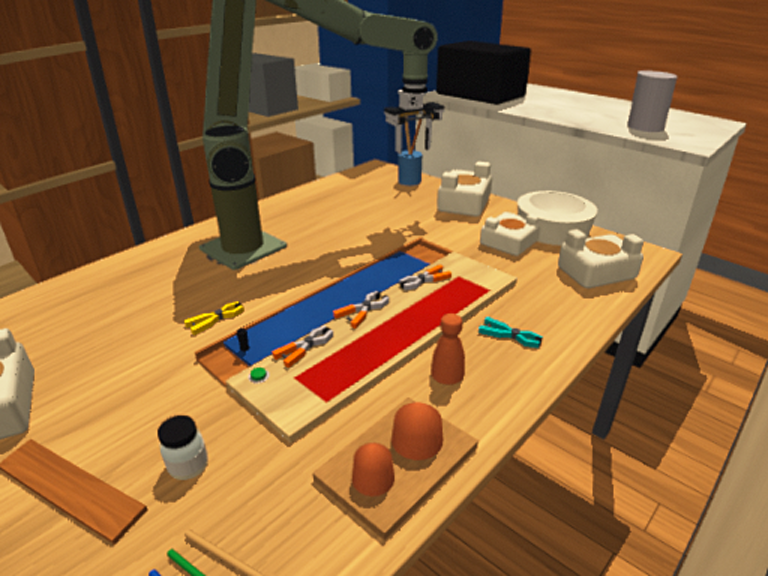

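The top view (x1.5) shows the orange-handled clamps at (307,275), (397,287) and (480,287). The post is at (523,328), the button at (533,289), and the look-alikes are turquoise (325,158) and yellow (503,405). Next, a close crop to check the choice and read the jaws.

```bash
python3 - <<'E'
from h import *
import pickle
c=pickle.load(open("top.pkl","rb"));s=pickle.load(open("scene.pkl","rb"))
a=cv2.resize(c["img"][160:245,175:375,::-1],(800,340),interpolation=cv2.INTER_CUBIC)
b=cv2.resize(s["img"][170:260,155:315,::-1],(462,260),interpolation=cv2.INTER_CUBIC)
o=np.zeros((600,800,3),np.uint8);o[:340]=a;o[340:,:462]=b
cv2.imwrite("pics/crop.png",cv2.convertScaleAbs(o,alpha=1.5))
f=lambda *p:print(p,atz(c,p[0]/1.5,p[1]/1.5,p[2]).round())
for p in[(232,202,20),(560,214,20),(557,304,20),(558,358,44),(227,345,44),(275,210,20),(515,263,20),(271,296,20),(527,355,20),(533,288,31),(518,331,68),(325,158,16),(412,158,148),(140,258,81),(631,253,90)]:f(*p)
E
```

```text
(232, 202, 20) [701. 364.  20.]
(560, 214, 20) [ 689. -377.   20.]
(557, 304, 20) [ 486. -371.   20.]
(558, 358, 44) [ 367. -369.   44.]
(227, 345, 44) [379. 359.  44.]
(275, 210, 20) [684. 266.  20.]
(515, 263, 20) [ 576. -276.   20.]
(271, 296, 20) [490. 269.  20.]
(527, 355, 20) [ 371. -305.   20.]
(533, 288, 31) [ 520. -315.   31.]
(518, 331, 68) [ 424. -276.   68.]
(325, 158, 16) [806. 157.  16.]
(412, 158, 148) [780. -36. 148.]
(140, 258, 81) [564. 548.  81.]
(631, 253, 90) [ 597. -515.   90.]
```

View pics/crop.png

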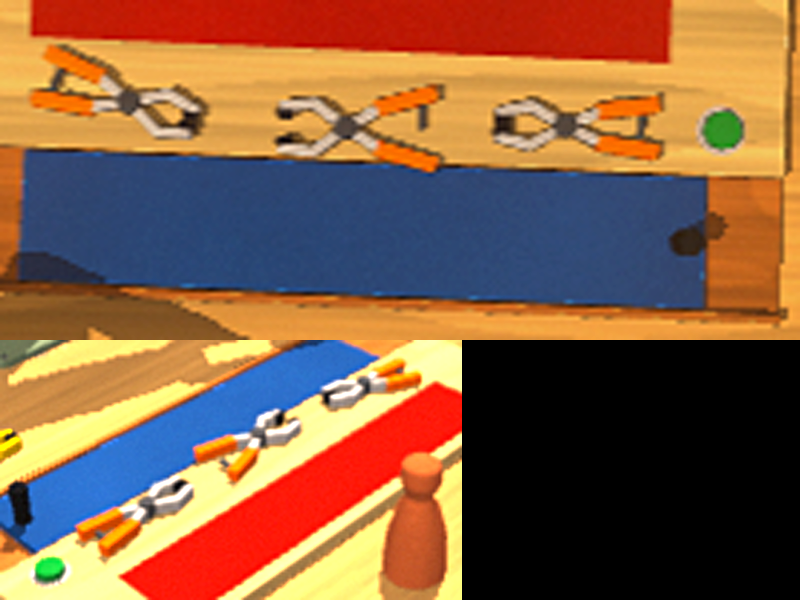

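The crop picks out the right objects. Left clamp: pads touch at (193,118), so shut. Middle clamp: wide gap at (285,125), so open. Right clamp: pads together at (502,125), so shut. Now I'll get clamp positions from the pivots, handles and jaws.

```bash
python3 - <<'E'
from h import *
import pickle
c=pickle.load(open("top.pkl","rb"))
f=lambda u,v,z:atz(c,175+u/4-.375,160+v/4-.375,z)
B=np.array([530,-6,20]);a=-.0162;Rb=np.array([[np.cos(a),np.sin(a),0],[-np.sin(a),np.cos(a),0],[0,0,1]])
for n,p in dict(L=[(128,101),(50,50),(33,99),(203,105),(185,136)],M=[(347,127),(438,90),(436,168),(278,103),(280,145)],R=[(566,125),(660,97),(660,155),(498,107),(498,137)],btn=[(722,130)],post=[(683,241)]).items():
    for i,q in enumerate(p):
        w=f(*q,{'btn':31,'post':68}.get(n,40 if i==0 else 34));print(n,w.round(),(Rb@(w-B)).round())
# heights by depth
for u,v in[(128,101),(347,127),(566,125),(722,130),(400,230),(300,20)]:print(dep(c,175+u/4-.375,160+v/4-.375).round())
E
```

```text
L [533. 181.  40.] [ -0. 187.  20.]
L [574. 248.  34.] [ 40. 255.  14.]
L [533. 261.  34.] [ -1. 267.  14.]
L [531. 119.  34.] [ -1. 125.  14.]
L [505. 133.  34.] [-27. 139.  14.]
M [515.  -1.  40.] [-15.   5.  20.]
M [548. -76.  34.] [ 19. -70.  14.]
M [483. -76.  34.] [-46. -71.  14.]
M [534.  57.  34.] [ 3. 63. 14.]
M [499.  54.  34.] [-32.  60.  14.]
R [ 521. -183.   40.] [  -7. -177.   20.]
R [ 546. -262.   34.] [  20. -255.   14.]
R [ 498. -262.   34.] [ -28. -257.   14.]
R [ 535. -127.   34.] [   7. -120.   14.]
R [ 510. -127.   34.] [ -18. -121.   14.]
btn [ 520. -314.   31.] [  -5. -308.   11.]
post [ 427. -276.   68.] [ -99. -272.   48.]
[533. 182.  35.]
[515.  -1.  37.]
[ 521. -183.   37.]
[ 520. -315.   29.]
[431. -48.  19.]
[605.  40.  27.]
```

servo_tool([
  {"rz": -0.98, "jaw": 1},
  {"rz": -0.98},
  {"dx": -0.59, "dy": -0.487},
  {"dx": -0.59, "dy": -0.487},
  {"dx": -0.59, "dy": -0.487},
  {"dx": -0.59, "dy": -0.487},
  {"dx": -0.59, "dy": -0.487},
  {"dx": -0.59, "dy": -0.487},
  {"dx": -0.59, "dy": -0.487},
  {"dx": -0.59, "dy": -0.487},
  {"dx": -0.59, "dy": -0.487},
  {"dx": -0.59, "dy": -0.487},
  {"dx": -0.59, "dy": -0.487},
  {"dx": -0.59, "dy": -0.487},
  {"dx": -0.59, "dy": -0.487},
  {"dx": -0.59, "dy": -0.487},
  {"dz": 0.7},
  {"dz": 0.7},
  {"dz": 0.7},
  {"dz": 0.5},
])

```text
schema error: expected keys rx, ry, rz, dx, dy, dz, jaw
```

servo_tool([
  {"rx": 0, "ry": 0, "rz": -0.98, "dx": 0, "dy": 0, "dz": 0, "jaw": 1},
  {"rx": 0, "ry": 0, "rz": -0.98, "dx": 0, "dy": 0, "dz": 0, "jaw": 1},
  {"rx": 0, "ry": 0, "rz": 0, "dx": -0.75, "dy": -0.62, "dz": 0, "jaw": 1},
  {"rx": 0, "ry": 0, "rz": 0, "dx": -0.75, "dy": -0.62, "dz": 0, "jaw": 1},
  {"rx": 0, "ry": 0, "rz": 0, "dx": -0.75, "dy": -0.62, "dz": 0, "jaw": 1},
  {"rx": 0, "ry": 0, "rz": 0, "dx": -0.75, "dy": -0.62, "dz": 0, "jaw": 1},
  {"rx": 0, "ry": 0, "rz": 0, "dx": -0.75, "dy": -0.62, "dz": 0, "jaw": 1},
  {"rx": 0, "ry": 0, "rz": 0, "dx": -0.75, "dy": -0.62, "dz": 0, "jaw": 1},
  {"rx": 0, "ry": 0, "rz": 0, "dx": -0.75, "dy": -0.62, "dz": 0, "jaw": 1},
  {"rx": 0, "ry": 0, "rz": 0, "dx": -0.75, "dy": -0.62, "dz": 0, "jaw": 1},
  {"rx": 0, "ry": 0, "rz": 0, "dx": -0.75, "dy": -0.62, "dz": 0, "jaw": 1},
  {"rx": 0, "ry": 0, "rz": 0, "dx": -0.75, "dy": -0.62, "dz": 0, "jaw": 1},
  {"rx": 0, "ry": 0, "rz": 0, "dx": -0.75, "dy": -0.62, "dz": 0, "jaw": 1},
  {"rx": 0, "ry": 0, "rz": 0, "dx": 0, "dy": 0, "dz": 0.7, "jaw": 1},
  {"rx": 0, "ry": 0, "rz": 0, "dx": 0, "dy": 0, "dz": 0.7, "jaw": 1},
  {"rx": 0, "ry": 0, "rz": 0, "dx": 0, "dy": 0, "dz": 0.7, "jaw": 1},
  {"rx": 0, "ry": 0, "rz": 0, "dx": 0, "dy": 0, "dz": 0.5, "jaw": 1},
  {"rx": 0, "ry": 0, "rz": 0, "dx": 0, "dy": 0, "dz": 0, "jaw": 1},
])

```text
time: 2.35
position: [605.8, 190.0, 72.0]
eef_rot: [-0.026, -3.134, 0.002]
force: [-0.4, -0.1, -0.4]
gripper_width: 1.0
gripper_force: 0.0
```

servo_tool([
  {"rx": 0, "ry": 0, "rz": 0, "dx": 0, "dy": 0, "dz": 0.46, "jaw": 1},
  {"rx": 0, "ry": 0, "rz": 0, "dx": 0, "dy": 0, "dz": 0.46, "jaw": 1},
  {"rx": 0, "ry": 0, "rz": 0, "dx": 0.1, "dy": 0, "dz": 0, "jaw": 1},
  {"rx": 0, "ry": 0, "rz": 0, "dx": 0.15, "dy": 0, "dz": 0, "jaw": 1},
  {"rx": 0, "ry": 0, "rz": 0, "dx": 0.15, "dy": 0, "dz": 0, "jaw": 1},
  {"rx": 0, "ry": 0, "rz": 0, "dx": 0.15, "dy": 0, "dz": 0, "jaw": 1},
  {"rx": 0, "ry": 0, "rz": 0, "dx": 0.15, "dy": 0, "dz": 0, "jaw": 1},
  {"rx": 0, "ry": 0, "rz": 0, "dx": 0.15, "dy": 0, "dz": 0, "jaw": 1},
  {"rx": 0, "ry": 0, "rz": 0, "dx": 0.15, "dy": 0, "dz": 0, "jaw": 1},
  {"rx": 0, "ry": 0, "rz": 0, "dx": 0.15, "dy": 0, "dz": 0, "jaw": 1},
  {"rx": 0, "ry": 0, "rz": 0, "dx": 0.15, "dy": 0, "dz": 0, "jaw": 1},
  {"rx": 0, "ry": 0, "rz": 0, "dx": 0.15, "dy": 0, "dz": 0, "jaw": 1},
  {"rx": 0, "ry": 0, "rz": 0, "dx": 0.15, "dy": 0, "dz": 0, "jaw": 1},
])

```text
time: 3.98
position: [528.4, 191.8, 29.5]
eef_rot: [0.026, 3.141, -0.0]
force: [2.0, -0.0, 1.6]
gripper_width: 1.0
gripper_force: 1.0
```

```bash
python3 - <<'E'
from h import *
c=cam("top");s=cam("scene")
a=cv2.resize(c["img"][130:245,150:390,::-1],(720,345),interpolation=cv2.INTER_CUBIC)
b=cv2.resize(s["img"][150:260,155:355,::-1],(455,250),interpolation=cv2.INTER_CUBIC)
o=np.zeros((600,720,3),np.uint8);o[:345]=a;o[350:,:455]=b
cv2.imwrite("pics/p1.png",cv2.convertScaleAbs(o,alpha=1.4))
E
```

```text
(no output)
```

View pics/p1.png

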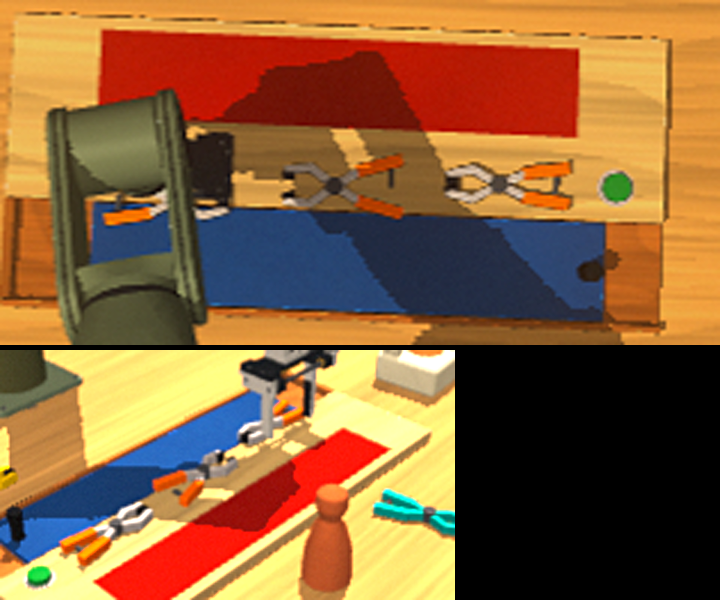

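The clamp is lying parallel to the fingers and sliding flat. The others haven't moved. I'll finish the push, lift, and go over behind the middle clamp.

servo_tool([
  {"rx": 0, "ry": 0, "rz": 0, "dx": 0.15, "dy": 0, "dz": 0.04, "jaw": 1},
  {"rx": 0, "ry": 0, "rz": 0, "dx": 0.15, "dy": 0, "dz": 0.02, "jaw": 1},
  {"rx": 0, "ry": 0, "rz": 0, "dx": 0.15, "dy": 0, "dz": 0, "jaw": 1},
  {"rx": 0, "ry": 0, "rz": 0, "dx": 0.15, "dy": 0, "dz": 0, "jaw": 1},
  {"rx": 0, "ry": 0, "rz": 0, "dx": 0.15, "dy": 0, "dz": 0, "jaw": 1},
  {"rx": 0, "ry": 0, "rz": 0, "dx": 0.15, "dy": 0, "dz": 0, "jaw": 1},
  {"rx": 0, "ry": 0, "rz": 0, "dx": 0.15, "dy": 0, "dz": 0, "jaw": 1},
  {"rx": 0, "ry": 0, "rz": 0, "dx": 0.1, "dy": 0, "dz": 0, "jaw": 1},
  {"rx": 0, "ry": 0, "rz": 0, "dx": 0.05, "dy": 0, "dz": 0, "jaw": 1},
  {"rx": 0, "ry": 0, "rz": 0, "dx": 0, "dy": 0, "dz": 0, "jaw": 1},
  {"rx": 0, "ry": 0, "rz": 0, "dx": -0.2, "dy": 0, "dz": 0, "jaw": 1},
  {"rx": 0, "ry": 0, "rz": 0, "dx": 0, "dy": 0, "dz": -0.5, "jaw": 1},
  {"rx": 0, "ry": 0, "rz": 0, "dx": 0, "dy": 0, "dz": -0.5, "jaw": 1},
  {"rx": 0, "ry": 0, "rz": 0, "dx": 0.04, "dy": -0.67, "dz": 0, "jaw": 1},
  {"rx": 0, "ry": 0, "rz": 0, "dx": 0.04, "dy": -0.67, "dz": 0, "jaw": 1},
  {"rx": 0, "ry": 0, "rz": 0, "dx": 0.04, "dy": -0.67, "dz": 0, "jaw": 1},
  {"rx": 0, "ry": 0, "rz": 0, "dx": 0.04, "dy": -0.67, "dz": 0, "jaw": 1},
  {"rx": 0, "ry": 0, "rz": 0, "dx": 0.04, "dy": -0.67, "dz": 0, "jaw": 1},
  {"rx": 0, "ry": 0, "rz": 0, "dx": 0.04, "dy": -0.67, "dz": 0, "jaw": 1},
  {"rx": 0, "ry": 0, "rz": 0, "dx": 0, "dy": 0, "dz": 0, "jaw": 1},
])

```text
time: 6.58
position: [463.8, -9.9, 76.5]
eef_rot: [-0.032, -3.141, 0.0]
force: [-0.5, 0.4, 0.0]
gripper_width: 1.001
gripper_force: 0.0
```

servo_tool([
  {"rx": 0, "ry": 0, "rz": 0, "dx": 0.17, "dy": 0, "dz": 0.3, "jaw": 1},
  {"rx": 0, "ry": 0, "rz": 0, "dx": 0, "dy": 0, "dz": 0.35, "jaw": 1},
  {"rx": 0, "ry": 0, "rz": 0, "dx": 0, "dy": 0, "dz": 0.35, "jaw": 1},
  {"rx": 0, "ry": 0, "rz": 0, "dx": -0.1, "dy": 0, "dz": 0, "jaw": 1},
  {"rx": 0, "ry": 0, "rz": 0, "dx": -0.15, "dy": 0, "dz": 0, "jaw": 1},
  {"rx": 0, "ry": 0, "rz": 0, "dx": -0.18, "dy": 0, "dz": 0, "jaw": 1},
  {"rx": 0, "ry": 0, "rz": 0, "dx": -0.18, "dy": 0, "dz": 0, "jaw": 1},
  {"rx": 0, "ry": 0, "rz": 0, "dx": -0.18, "dy": 0, "dz": 0, "jaw": 1},
  {"rx": 0, "ry": 0, "rz": 0, "dx": -0.18, "dy": 0, "dz": 0, "jaw": 1},
  {"rx": 0, "ry": 0, "rz": 0, "dx": -0.18, "dy": 0, "dz": 0, "jaw": 1},
  {"rx": 0, "ry": 0, "rz": 0, "dx": -0.18, "dy": 0, "dz": 0, "jaw": 1},
  {"rx": 0, "ry": 0, "rz": 0, "dx": -0.18, "dy": 0, "dz": 0, "jaw": 1},
  {"rx": 0, "ry": 0, "rz": 0, "dx": -0.18, "dy": 0, "dz": 0, "jaw": 1},
  {"rx": 0, "ry": 0, "rz": 0, "dx": -0.18, "dy": 0, "dz": 0, "jaw": 1},
  {"rx": 0, "ry": 0, "rz": 0, "dx": -0.18, "dy": 0, "dz": 0, "jaw": 1},
  {"rx": 0, "ry": 0, "rz": 0, "dx": -0.18, "dy": 0, "dz": 0, "jaw": 1},
  {"rx": 0, "ry": 0, "rz": 0, "dx": -0.18, "dy": 0, "dz": 0, "jaw": 1},
  {"rx": 0, "ry": 0, "rz": 0, "dx": -0.18, "dy": 0, "dz": 0, "jaw": 1},
  {"rx": 0, "ry": 0, "rz": 0, "dx": -0.1, "dy": 0, "dz": 0, "jaw": 1},
  {"rx": 0, "ry": 0, "rz": 0, "dx": 0, "dy": 0, "dz": 0, "jaw": 1},
])

```text
time: 9.07
position: [590.2, -10.2, 26.5]
eef_rot: [0.026, 3.14, -0.0]
force: [0.8, 0.1, -0.8]
gripper_width: 1.0
gripper_force: 0.0
```

```bash
python3 - <<'E'
from h import *
c=cam("top");s=cam("scene")
a=cv2.resize(c["img"][130:245,150:390,::-1],(720,345),interpolation=cv2.INTER_CUBIC)
b=cv2.resize(s["img"][150:260,155:355,::-1],(455,250),interpolation=cv2.INTER_CUBIC)
o=np.zeros((600,720,3),np.uint8);o[:345]=a;o[350:,:455]=b
cv2.imwrite("pics/p2.png",cv2.convertScaleAbs(o,alpha=1.4))
E
```

```text
(no output)
```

View pics/p2.png

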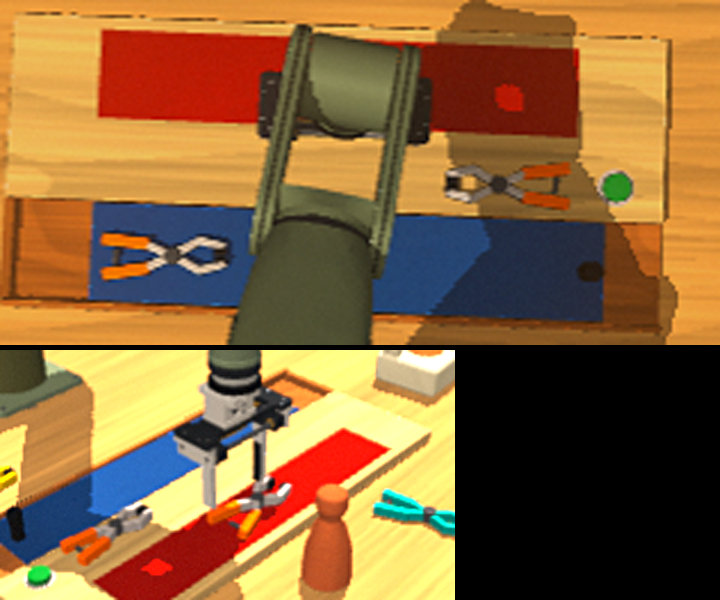

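The left clamp is on the tray (middle about (160,255)) and the middle clamp is on the red strip. The right clamp's handle ends sit at y≈-262, so a straight push to the near side would hit the post. I'll first slide it about 35 mm to the left by both handle ends, with the gripper turned 90°.

servo_tool([
  {"rx": 0, "ry": 0, "rz": 0, "dx": 0.2, "dy": 0, "dz": 0, "jaw": 1},
  {"rx": 0, "ry": 0, "rz": 0, "dx": 0, "dy": 0, "dz": -0.6, "jaw": 1},
  {"rx": 0, "ry": 0, "rz": 0, "dx": 0, "dy": 0, "dz": -0.6, "jaw": 1},
  {"rx": 0, "ry": 0, "rz": 1, "dx": 0, "dy": 0, "dz": 0, "jaw": 0.43},
  {"rx": 0, "ry": 0, "rz": 1, "dx": 0, "dy": 0, "dz": 0, "jaw": 0.43},
  {"rx": 0, "ry": 0, "rz": 1, "dx": 0, "dy": 0, "dz": 0, "jaw": 0.43},
  {"rx": 0, "ry": 0, "rz": 1, "dx": 0, "dy": 0, "dz": 0, "jaw": 0.43},
  {"rx": 0, "ry": 0, "rz": 1, "dx": 0, "dy": 0, "dz": 0, "jaw": 0.43},
  {"rx": 0, "ry": 0, "rz": 1, "dx": 0, "dy": 0, "dz": 0, "jaw": 0.43},
  {"rx": 0, "ry": 0, "rz": 1, "dx": 0, "dy": 0, "dz": 0, "jaw": 0.43},
  {"rx": 0, "ry": 0, "rz": 1, "dx": 0, "dy": 0, "dz": 0, "jaw": 0.43},
  {"rx": 0, "ry": 0, "rz": 1, "dx": 0, "dy": 0, "dz": 0, "jaw": 0.43},
  {"rx": 0, "ry": 0, "rz": 0, "dx": -0.78, "dy": -0.15, "dz": 0, "jaw": 0.43},
  {"rx": 0, "ry": 0, "rz": 0, "dx": -0.78, "dy": -0.15, "dz": 0, "jaw": 0.43},
  {"rx": 0, "ry": 0, "rz": 0, "dx": -0.78, "dy": -0.15, "dz": 0, "jaw": 0.43},
  {"rx": 0, "ry": 0, "rz": 0, "dx": -0.78, "dy": -0.15, "dz": 0, "jaw": 0.43},
  {"rx": 0, "ry": 0, "rz": 0, "dx": -0.78, "dy": -0.15, "dz": 0, "jaw": 0.43},
  {"rx": 0, "ry": 0, "rz": 0, "dx": -0.78, "dy": -0.15, "dz": 0, "jaw": 0.43},
  {"rx": 0, "ry": 0, "rz": 0, "dx": -0.78, "dy": -0.15, "dz": 0, "jaw": 0.43},
  {"rx": 0, "ry": 0, "rz": 0, "dx": 0, "dy": 0, "dz": 0, "jaw": 0.43},
])

```text
time: 11.68
position: [521.2, -284.5, 86.6]
eef_rot: [2.244, 2.198, -0.0]
force: [-0.4, 0.2, 0.1]
gripper_width: 0.429
gripper_force: 0.0
```

```bash
python3 - <<'E'
from h import *
c=cam("top");s=cam("scene")
a=cv2.resize(c["img"][130:245,150:390,::-1],(720,345),interpolation=cv2.INTER_CUBIC)
b=cv2.resize(s["img"][150:260,125:325,::-1],(455,250),interpolation=cv2.INTER_CUBIC)
o=np.zeros((600,720,3),np.uint8);o[:345]=a;o[350:,:455]=b
cv2.imwrite("pics/p3.png",cv2.convertScaleAbs(o,alpha=1.4));print(r.state()["q"])
E
```

```text
[-6.41383145e-01  3.64482194e-01  1.60270977e+00  5.55929547e-04
  1.17516460e+00 -6.23853416e-01]
```

View pics/p3.png

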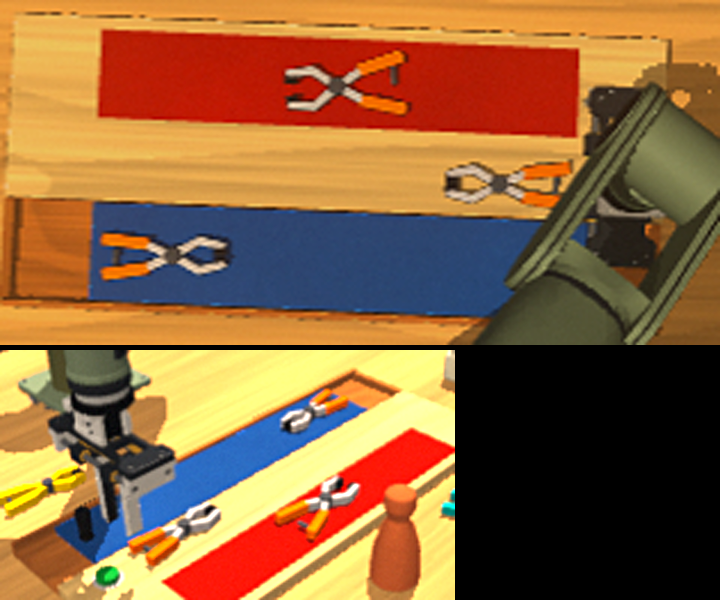

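The middle clamp is well inside the strip at (338,86) and still open. The left clamp is on the tray. The gripper stands just right of the right clamp's handle ends at (565,185). Next: descend and nudge left.

servo_tool([
  {"rx": 0, "ry": 0, "rz": 0, "dx": 0, "dy": 0, "dz": 0.4, "jaw": 0.43},
  {"rx": 0, "ry": 0, "rz": 0, "dx": 0, "dy": 0, "dz": 0.4, "jaw": 0.43},
  {"rx": 0, "ry": 0, "rz": 0, "dx": 0, "dy": 0, "dz": 0.38, "jaw": 0.43},
  {"rx": 0, "ry": 0, "rz": 0, "dx": 0.1, "dy": 0, "dz": 0, "jaw": 0.43},
  {"rx": 0, "ry": 0, "rz": 0, "dx": 0.14, "dy": 0, "dz": 0, "jaw": 0.43},
  {"rx": 0, "ry": 0, "rz": 0, "dx": 0.14, "dy": 0, "dz": 0, "jaw": 0.43},
  {"rx": 0, "ry": 0, "rz": 0, "dx": 0.14, "dy": 0, "dz": 0, "jaw": 0.43},
  {"rx": 0, "ry": 0, "rz": 0, "dx": 0.14, "dy": 0, "dz": 0, "jaw": 0.43},
  {"rx": 0, "ry": 0, "rz": 0, "dx": 0.14, "dy": 0, "dz": 0, "jaw": 0.43},
  {"rx": 0, "ry": 0, "rz": 0, "dx": 0.14, "dy": 0, "dz": 0, "jaw": 0.43},
  {"rx": 0, "ry": 0, "rz": 0, "dx": 0.14, "dy": 0, "dz": 0, "jaw": 0.43},
  {"rx": 0, "ry": 0, "rz": 0, "dx": 0, "dy": 0, "dz": 0, "jaw": 0.43},
  {"rx": 0, "ry": 0, "rz": 0, "dx": -0.2, "dy": 0, "dz": 0, "jaw": 0.43},
  {"rx": 0, "ry": 0, "rz": 0, "dx": 0, "dy": 0, "dz": -0.5, "jaw": 0.43},
  {"rx": 0, "ry": 0, "rz": 0, "dx": 0, "dy": 0, "dz": -0.5, "jaw": 0.43},
  {"rx": 0, "ry": 0, "rz": 0, "dx": 0, "dy": 0, "dz": -0.2, "jaw": 0.43},
  {"rx": 0, "ry": 0, "rz": -1, "dx": 0, "dy": 0, "dz": 0, "jaw": 1},
  {"rx": 0, "ry": 0, "rz": -1, "dx": 0, "dy": 0, "dz": 0, "jaw": 1},
  {"rx": 0, "ry": 0, "rz": -1, "dx": 0, "dy": 0, "dz": 0, "jaw": 1},
])

```text
time: 14.15
position: [522.2, -237.9, 86.4]
eef_rot: [-1.585, -2.71, -0.0]
force: [-0.4, -0.5, -0.5]
gripper_width: 0.714
gripper_force: 0.0
```

servo_tool([
  {"rx": 0, "ry": 0, "rz": -1, "dx": 0, "dy": 0, "dz": 0, "jaw": 1},
  {"rx": 0, "ry": 0, "rz": -1, "dx": 0, "dy": 0, "dz": 0, "jaw": 1},
  {"rx": 0, "ry": 0, "rz": -1, "dx": 0, "dy": 0, "dz": 0, "jaw": 1},
  {"rx": 0, "ry": 0, "rz": -1, "dx": 0, "dy": 0, "dz": 0, "jaw": 1},
  {"rx": 0, "ry": 0, "rz": -1, "dx": 0, "dy": 0, "dz": 0, "jaw": 1},
  {"rx": 0, "ry": 0, "rz": -1, "dx": 0, "dy": 0, "dz": 0, "jaw": 1},
  {"rx": 0, "ry": 0, "rz": 0, "dx": -0.55, "dy": 0.89, "dz": 0, "jaw": 1},
  {"rx": 0, "ry": 0, "rz": 0, "dx": -0.55, "dy": 0.89, "dz": 0, "jaw": 1},
  {"rx": 0, "ry": 0, "rz": 0, "dx": 0, "dy": 0, "dz": 0, "jaw": 1},
])

```text
time: 15.28
position: [580.1, -147.1, 86.5]
eef_rot: [-0.019, -3.14, -0.002]
force: [-0.0, -0.5, -0.0]
gripper_width: 0.996
gripper_force: 0.0
```

```bash
python3 - <<'E'
from h import *
c=cam("top");s=cam("scene")
a=cv2.resize(c["img"][130:245,150:390,::-1],(720,345),interpolation=cv2.INTER_CUBIC)
b=cv2.resize(s["img"][150:260,125:325,::-1],(455,250),interpolation=cv2.INTER_CUBIC)
o=np.zeros((600,720,3),np.uint8);o[:345]=a;o[350:,:455]=b
cv2.imwrite("pics/p4.png",cv2.convertScaleAbs(o,alpha=1.4));print(r.state()["position"])
E
```

```text
[ 578.76485352 -149.74875882   86.44935924]
```

View pics/p4.png

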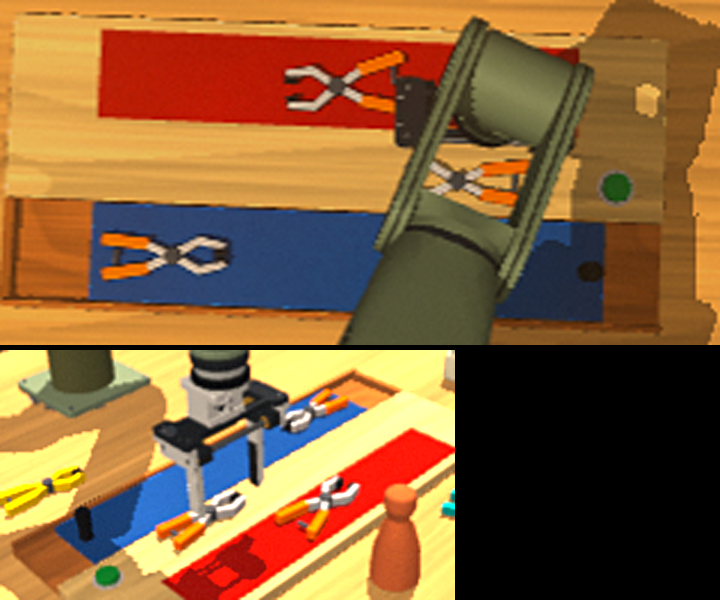

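The right clamp's pivot is now at (459,181), with its handles clear of the post at (590,271). Now I'll descend behind it and push it onto the tray.

servo_tool([
  {"rx": 0, "ry": 0, "rz": 0, "dx": 0.05, "dy": -0.05, "dz": 0.4, "jaw": 1},
  {"rx": 0, "ry": 0, "rz": 0, "dx": 0, "dy": 0, "dz": 0.4, "jaw": 1},
  {"rx": 0, "ry": 0, "rz": 0, "dx": 0, "dy": 0, "dz": 0.4, "jaw": 1},
  {"rx": 0, "ry": 0, "rz": 0, "dx": 0.1, "dy": 0, "dz": 0, "jaw": 1},
  {"rx": 0, "ry": 0, "rz": 0, "dx": 0.17, "dy": 0, "dz": 0, "jaw": 1},
  {"rx": 0, "ry": 0, "rz": 0, "dx": 0.17, "dy": 0, "dz": 0, "jaw": 1},
  {"rx": 0, "ry": 0, "rz": 0, "dx": 0.17, "dy": 0, "dz": 0, "jaw": 1},
  {"rx": 0, "ry": 0, "rz": 0, "dx": 0.17, "dy": 0, "dz": 0, "jaw": 1},
  {"rx": 0, "ry": 0, "rz": 0, "dx": 0.17, "dy": 0, "dz": 0, "jaw": 1},
  {"rx": 0, "ry": 0, "rz": 0, "dx": 0.17, "dy": 0, "dz": 0, "jaw": 1},
  {"rx": 0, "ry": 0, "rz": 0, "dx": 0.17, "dy": 0, "dz": 0, "jaw": 1},
  {"rx": 0, "ry": 0, "rz": 0, "dx": 0.17, "dy": 0, "dz": 0, "jaw": 1},
  {"rx": 0, "ry": 0, "rz": 0, "dx": 0.17, "dy": 0, "dz": 0, "jaw": 1},
  {"rx": 0, "ry": 0, "rz": 0, "dx": 0.17, "dy": 0, "dz": 0, "jaw": 1},
  {"rx": 0, "ry": 0, "rz": 0, "dx": 0.17, "dy": 0, "dz": 0, "jaw": 1},
  {"rx": 0, "ry": 0, "rz": 0, "dx": 0.17, "dy": 0, "dz": 0, "jaw": 1},
  {"rx": 0, "ry": 0, "rz": 0, "dx": 0.17, "dy": 0, "dz": 0, "jaw": 1},
  {"rx": 0, "ry": 0, "rz": 0, "dx": 0.17, "dy": 0, "dz": 0, "jaw": 1},
  {"rx": 0, "ry": 0, "rz": 0, "dx": 0, "dy": 0, "dz": 0, "jaw": 1},
])

```text
time: 17.75
position: [451.4, -150.0, 27.0]
eef_rot: [-0.027, -3.139, -0.001]
force: [0.5, 0.1, -0.2]
gripper_width: 1.0
gripper_force: 0.0
```

servo_tool([
  {"rx": 0, "ry": 0, "rz": 0, "dx": -0.2, "dy": 0, "dz": 0, "jaw": 1},
  {"rx": 0, "ry": 0, "rz": 0, "dx": 0, "dy": 0, "dz": -0.7, "jaw": 1},
  {"rx": 0, "ry": 0, "rz": 0, "dx": 0, "dy": 0, "dz": -0.7, "jaw": 0},
  {"rx": 0, "ry": 0, "rz": 0, "dx": 0.12, "dy": -0.64, "dz": -0.1, "jaw": 0},
  {"rx": 0, "ry": 0, "rz": 0, "dx": 0.12, "dy": -0.64, "dz": 0, "jaw": 0},
  {"rx": 0, "ry": 0, "rz": 0, "dx": 0.12, "dy": -0.64, "dz": 0, "jaw": 0},
  {"rx": 0, "ry": 0, "rz": 0, "dx": 0.12, "dy": -0.64, "dz": 0, "jaw": 0},
  {"rx": 0, "ry": 0, "rz": 0, "dx": 0.13, "dy": -0.64, "dz": 0, "jaw": 0},
  {"rx": 0, "ry": 0, "rz": 0, "dx": 0, "dy": 0, "dz": 0, "jaw": 0},
  {"rx": 0, "ry": 0, "rz": 0, "dx": 0, "dy": 0, "dz": 0, "jaw": 0},
])

```text
time: 19.0
position: [429.9, -309.3, 102.0]
eef_rot: [-0.026, -3.141, -0.002]
force: [0.2, 0.3, -0.5]
gripper_width: 0.184
gripper_force: 0.0
```

```bash
python3 - <<'E'
from h import *
c=cam("top");s=cam("scene")
a=cv2.resize(c["img"][130:245,150:390,::-1],(720,345),interpolation=cv2.INTER_CUBIC)
b=cv2.resize(s["img"][150:260,125:325,::-1],(455,250),interpolation=cv2.INTER_CUBIC)
o=np.zeros((600,720,3),np.uint8);o[:345]=a;o[350:,:455]=b
cv2.imwrite("pics/p5.png",cv2.convertScaleAbs(o,alpha=1.4));print(r.state()["position"])
E
```

```text
[ 429.99578129 -308.86573967  102.15436448]
```

View pics/p5.png

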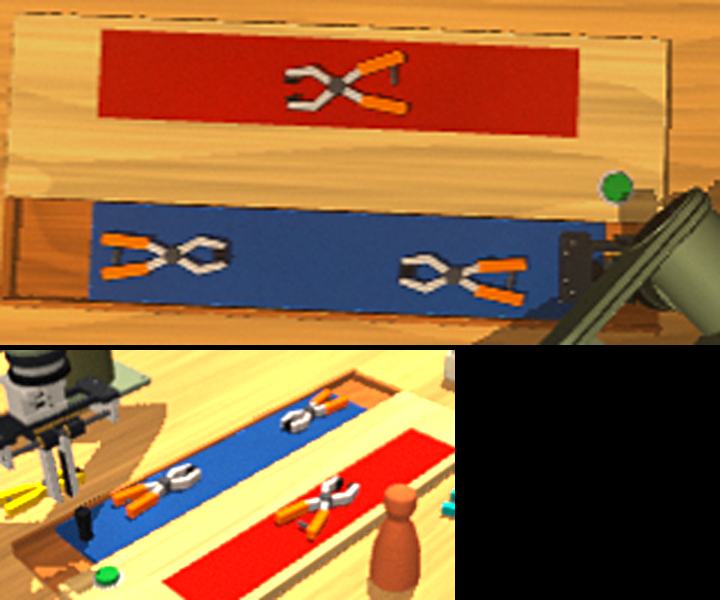

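All three clamps are sorted: shut ones on the tray at (165,255) and (463,277), the open one on the strip at (340,85). Now I'll lower beside the post and test-push.

servo_tool([
  {"rx": 0, "ry": 0, "rz": 0, "dx": 0.06, "dy": 0, "dz": 0, "jaw": 0},
  {"rx": 0, "ry": 0, "rz": 0, "dx": 0, "dy": 0, "dz": 0.4, "jaw": 0},
  {"rx": 0, "ry": 0, "rz": 0, "dx": 0, "dy": 0, "dz": 0.4, "jaw": 0},
  {"rx": 0, "ry": 0, "rz": 0, "dx": 0, "dy": 0, "dz": 0.4, "jaw": 0},
  {"rx": 0, "ry": 0, "rz": 0, "dx": 0, "dy": 0.1, "dz": 0, "jaw": 0},
  {"rx": 0, "ry": 0, "rz": 0, "dx": 0, "dy": 0.1, "dz": 0, "jaw": 0},
  {"rx": 0, "ry": 0, "rz": 0, "dx": 0, "dy": 0.1, "dz": 0, "jaw": 0},
  {"rx": 0, "ry": 0, "rz": 0, "dx": 0, "dy": 0.1, "dz": 0, "jaw": 0},
  {"rx": 0, "ry": 0, "rz": 0, "dx": 0, "dy": 0.05, "dz": 0, "jaw": 0},
  {"rx": 0, "ry": 0, "rz": 0, "dx": 0, "dy": 0, "dz": 0, "jaw": 0},
])

```text
time: 20.35
position: [426.9, -304.9, 43.2]
eef_rot: [0.02, 3.138, -0.054]
force: [-6.0, -46.1, -33.1]
gripper_width: 0.005
gripper_force: 22.4
```

The tray is blocked by the catch (46 N, no travel). I'll back off and press the button.

servo_tool([
  {"rx": 0, "ry": 0, "rz": 0, "dx": 0, "dy": -0.3, "dz": 0, "jaw": 0},
  {"rx": 0, "ry": 0, "rz": 0, "dx": 0, "dy": -0.25, "dz": 0, "jaw": 0},
  {"rx": 0, "ry": 0, "rz": 0, "dx": 0, "dy": 0, "dz": -0.6, "jaw": 0},
  {"rx": 0, "ry": 0, "rz": 0, "dx": 0, "dy": 0, "dz": -0.6, "jaw": 0},
  {"rx": 0, "ry": 0, "rz": 0, "dx": -0.6, "dy": 0, "dz": 0, "jaw": 0},
  {"rx": 0, "ry": 0, "rz": 0, "dx": -0.6, "dy": 0, "dz": 0, "jaw": 0},
  {"rx": 0, "ry": 0, "rz": 0, "dx": -0.66, "dy": 0, "dz": 0, "jaw": 0},
  {"rx": 0, "ry": 0, "rz": 0, "dx": 0, "dy": 0, "dz": 0, "jaw": 0},
  {"rx": 0, "ry": 0, "rz": 0, "dx": 0, "dy": 0, "dz": 0, "jaw": 0},
])

```text
time: 21.48
position: [518.9, -315.5, 102.3]
eef_rot: [-0.025, -3.14, -0.001]
force: [0.7, -0.6, -0.1]
gripper_width: 0.006
gripper_force: 0.0
```

servo_tool([
  {"rx": 0, "ry": 0, "rz": 0, "dx": 0, "dy": 0, "dz": 0.6, "jaw": 0},
  {"rx": 0, "ry": 0, "rz": 0, "dx": 0, "dy": 0, "dz": 0.6, "jaw": 0},
  {"rx": 0, "ry": 0, "rz": 0, "dx": 0, "dy": 0, "dz": 0.2, "jaw": 0},
  {"rx": 0, "ry": 0, "rz": 0, "dx": 0, "dy": 0, "dz": 0.1, "jaw": 0},
  {"rx": 0, "ry": 0, "rz": 0, "dx": 0, "dy": 0, "dz": 0.08, "jaw": 0},
  {"rx": 0, "ry": 0, "rz": 0, "dx": 0, "dy": 0, "dz": 0.07, "jaw": 0},
  {"rx": 0, "ry": 0, "rz": 0, "dx": 0, "dy": 0, "dz": 0, "jaw": 0},
  {"rx": 0, "ry": 0, "rz": 0, "dx": 0, "dy": 0, "dz": 0, "jaw": 0},
])

```text
time: 22.48
position: [519.7, -316.9, 22.2]
eef_rot: [-0.026, -3.141, 0.001]
force: [-5.4, 3.6, 10.2]
gripper_width: 0.003
gripper_force: 5.2
```

servo_tool([
  {"rx": 0, "ry": 0, "rz": 0, "dx": 0, "dy": 0, "dz": 0.06, "jaw": 0},
  {"rx": 0, "ry": 0, "rz": 0, "dx": 0, "dy": 0, "dz": 0, "jaw": 0},
  {"rx": 0, "ry": 0, "rz": 0, "dx": 0, "dy": 0, "dz": -0.5, "jaw": 0},
  {"rx": 0, "ry": 0, "rz": 0, "dx": 0, "dy": 0, "dz": -0.6, "jaw": 0},
  {"rx": 0, "ry": 0, "rz": 0, "dx": 0, "dy": 0, "dz": -0.6, "jaw": 0},
  {"rx": 0, "ry": 0, "rz": 0, "dx": 0.6, "dy": 0, "dz": 0, "jaw": 0},
  {"rx": 0, "ry": 0, "rz": 0, "dx": 0.6, "dy": 0, "dz": 0, "jaw": 0},
  {"rx": 0, "ry": 0, "rz": 0, "dx": 0.64, "dy": 0, "dz": 0, "jaw": 0},
  {"rx": 0, "ry": 0, "rz": 0, "dx": 0, "dy": 0, "dz": 0, "jaw": 0},
  {"rx": 0, "ry": 0, "rz": 0, "dx": 0, "dy": 0, "dz": 0.6, "jaw": 0},
  {"rx": 0, "ry": 0, "rz": 0, "dx": 0, "dy": 0, "dz": 0.6, "jaw": 0},
  {"rx": 0, "ry": 0, "rz": 0, "dx": 0, "dy": 0.1, "dz": 0, "jaw": 0},
  {"rx": 0, "ry": 0, "rz": 0, "dx": 0, "dy": 0.1, "dz": 0, "jaw": 0},
  {"rx": 0, "ry": 0, "rz": 0, "dx": 0, "dy": 0.1, "dz": 0, "jaw": 0},
  {"rx": 0, "ry": 0, "rz": 0, "dx": 0, "dy": 0.1, "dz": 0, "jaw": 0},
  {"rx": 0, "ry": 0, "rz": 0, "dx": 0, "dy": 0, "dz": 0, "jaw": 0},
])

```text
time: 24.48
position: [428.6, -294.7, 42.7]
eef_rot: [0.026, 3.14, -0.001]
force: [0.2, -0.4, 0.5]
gripper_width: 0.007
gripper_force: 0.1
```

It moves freely now. Pushing home.

servo_tool([
  {"rx": 0, "ry": 0, "rz": 0, "dx": 0, "dy": 0.1, "dz": 0, "jaw": 0},
  {"rx": 0, "ry": 0, "rz": 0, "dx": 0, "dy": 0.1, "dz": 0, "jaw": 0},
  {"rx": 0, "ry": 0, "rz": 0, "dx": 0, "dy": 0.1, "dz": 0, "jaw": 0},
  {"rx": 0, "ry": 0, "rz": 0, "dx": 0, "dy": 0.1, "dz": 0, "jaw": 0},
  {"rx": 0, "ry": 0, "rz": 0, "dx": 0, "dy": 0.1, "dz": 0, "jaw": 0},
  {"rx": 0, "ry": 0, "rz": 0, "dx": 0, "dy": 0.1, "dz": 0, "jaw": 0},
  {"rx": 0, "ry": 0, "rz": 0, "dx": 0, "dy": 0.1, "dz": 0, "jaw": 0},
  {"rx": 0, "ry": 0, "rz": 0, "dx": 0, "dy": 0.1, "dz": 0, "jaw": 0},
  {"rx": 0, "ry": 0, "rz": 0, "dx": 0, "dy": 0.1, "dz": 0, "jaw": 0},
  {"rx": 0, "ry": 0, "rz": 0, "dx": 0, "dy": 0.1, "dz": 0, "jaw": 0},
  {"rx": 0, "ry": 0, "rz": 0, "dx": 0, "dy": 0.1, "dz": 0, "jaw": 0},
  {"rx": 0, "ry": 0, "rz": 0, "dx": 0, "dy": 0.1, "dz": 0, "jaw": 0},
  {"rx": 0, "ry": 0, "rz": 0, "dx": 0, "dy": 0.1, "dz": 0, "jaw": 0},
  {"rx": 0, "ry": 0, "rz": 0, "dx": 0, "dy": 0, "dz": 0, "jaw": 0},
])

```text
time: 26.22
position: [429.1, -229.7, 41.9]
eef_rot: [-0.026, -3.141, -0.0]
force: [1.6, -2.1, 0.6]
gripper_width: 0.007
gripper_force: 0.8
```

servo_tool([
  {"rx": 0, "ry": 0, "rz": 0, "dx": 0, "dy": 0.06, "dz": 0, "jaw": 0},
  {"rx": 0, "ry": 0, "rz": 0, "dx": 0, "dy": 0.06, "dz": 0, "jaw": 0},
  {"rx": 0, "ry": 0, "rz": 0, "dx": 0, "dy": 0.06, "dz": 0, "jaw": 0},
  {"rx": 0, "ry": 0, "rz": 0, "dx": 0, "dy": 0, "dz": 0, "jaw": 0},
])

```text
time: 26.72
position: [429.3, -229.4, 42.4]
eef_rot: [0.022, 3.141, -0.026]
force: [-2.5, -24.0, -10.9]
gripper_width: 0.003
gripper_force: 11.8
```

It's at the end stop (24 N, no motion). I'll back off, lift and check.

servo_tool([
  {"rx": 0, "ry": 0, "rz": 0, "dx": 0, "dy": -0.2, "dz": 0, "jaw": 0},
  {"rx": 0, "ry": 0, "rz": 0, "dx": 0, "dy": -0.3, "dz": 0, "jaw": 0},
  {"rx": 0, "ry": 0, "rz": 0, "dx": 0, "dy": -0.2, "dz": -0.3, "jaw": 0},
  {"rx": 0, "ry": 0, "rz": 0, "dx": 0, "dy": -0.6, "dz": -0.6, "jaw": 0},
  {"rx": 0, "ry": 0, "rz": 0, "dx": 0, "dy": -0.6, "dz": -0.6, "jaw": 0},
  {"rx": 0, "ry": 0, "rz": 0, "dx": 0, "dy": -0.6, "dz": -0.6, "jaw": 0},
  {"rx": 0, "ry": 0, "rz": 0, "dx": 0, "dy": 0, "dz": 0, "jaw": 0},
  {"rx": 0, "ry": 0, "rz": 0, "dx": 0, "dy": 0, "dz": 0, "jaw": 0},
])

```text
time: 27.72
position: [426.5, -344.5, 146.1]
eef_rot: [-0.026, -3.14, -0.004]
force: [0.1, 0.2, -0.5]
gripper_width: 0.002
gripper_force: 0.0
```

```bash
python3 - <<'E'
from h import *
c=cam("top");s=cam("scene")
a=cv2.resize(c["img"][130:245,150:390,::-1],(720,345),interpolation=cv2.INTER_CUBIC)
b=cv2.resize(s["img"][150:260,125:325,::-1],(455,250),interpolation=cv2.INTER_CUBIC)
o=np.zeros((600,720,3),np.uint8);o[:345]=a;o[350:,:455]=b
cv2.imwrite("pics/p6.png",cv2.convertScaleAbs(o,alpha=1.4));print(r.state()["position"],r.state()["force"])
E
```

```text
[ 426.23265884 -343.69755072  145.12891354] [ 0.83315965 -0.27095914 -0.14482338]
```

View pics/p6.png

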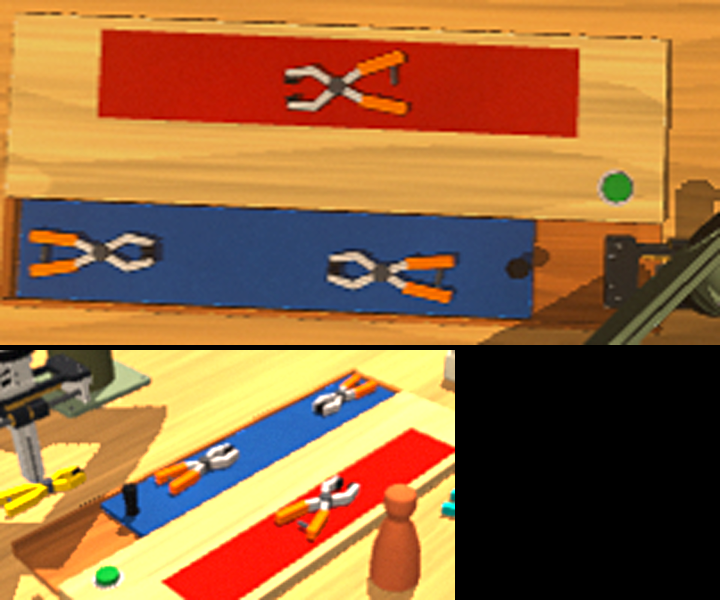

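The tray's left edge moved from px 91 to 18, about 80 mm, so it is home. The clamps rode along and are all well inside.

```bash
python3 -c "from workcell import r; print(r.finish_job())"
```

```text
the job is handed in; nothing more can be done
None
```

The job is handed in, though no verdict came back: in the last picture both shut clamps are on the blue tray, the open one is on the red strip, and the tray is home against its stop after the button freed the catch.

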